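Power up the autosampler and start its run

ROBOT

A 6-joint arm with a two-finger parallel gripper is mounted at the origin on the work surface. World frame = base frame: x ahead of the robot, y to its left, z up, the work surface at z = 0. Lengths are in mm, angles in degrees, forces in N, time in s.
With the tool pointing down it reaches from about 325 to 925 mm from the base axis. Payload 3.1 kg.
Tool frame: the origin (TCP) lies between the finger pads; the fingertips stand ctrl.tcp_to_tips ahead of it and the grasp point (between the pads) lies 11 mm behind it (ctrl.tcp_to_tips is the distance from the TCP to the fingertips, in mm); z points along the fingers, y is the line along which they close (so a half turn about z gives the same grasp; the last joint's range is limited). The gripper opens to 85 mm and grips with 20 to 120 N. Pads are 22 mm wide; open, the fingers measure 114 mm over their backs; the gripper's body (76 mm by 85 mm) begins 54 mm behind the grasp point. The pads swing forward as they close: fully open they stand 13 mm farther back than shut.
Start: joints at [57.857, 12.427, 92.441, -0, 75.132, -6.429], TCP at [271.162, 563.126, 239.3] pointing down, gripper open.
Joint ranges: [-157.48, 157.48], [-44.54, 120.13], [17.64, 146.25], [-64.5, 244.5], [7.68, 150.69], [-147.95, 147.95]. Speed limits (degrees/s): [159.86, 159.86, 180, 180, 180, 180].

INTERFACE

Orientations are given as [roll, pitch, yaw] about the fixed x, y, z axes, in that order (R = Rz(yaw) Ry(pitch) Rx(roll)).
In Python, from workcell import ctrl, capture, job gives the robot as it stands. The module is installed in compiled form; this text tells all that it offers.
- The arm moves only by the tool jog_arm, never from a script. Its argument "rows" is a list of rows, each an object with "gripper": the closure, from 0 (fully open) to 1 (shut); "slide": the shift along the tool's x, y, z in m, a list of three; "roll": the turn about the tool's z in degrees. In form: [{"gripper": gripper, "slide": [tx, ty, tz], "roll": roll}, ...]. A call has 1 to 20 rows; each row shifts and turns the commanded pose from where the row before left it, along the tool's axes as they then stand; what a row does not reach is not made up. A row lasts 1/10 s, in which the tool goes at most 50 mm and 8.59 degrees, less where a joint would pass 70% of its speed; a pose out of reach is approached as far as the arm can. A call is refused whole if a number of a shift passes 0.05 or a number of a turn 8.59, either way. A call with a gripper value outside its range is refused whole. The fingers move at their own pace and stop on an object; the grip force is fixed at half the most. Time passes only in rows, so rows that do not move let the fingers close. It gives the time, the measured TCP pose, the force, the opening and the grip force at its end, in the units of the state.
- ctrl.get_state(): the state, without advancing time (a new reading comes with each control period).
- capture(name): name is "side" or "top" or "wrist"; returns a dict with "color" (384x512x3 uint8, red, green, blue), "fx", "fy", "cx", "cy" (pixels), "k1" (the pictures are not rectified: a ray, as slopes to the right and down, at radius r is drawn at 1 + k1 r^2 times it, then the intrinsics apply), "cam_to_world" (4x4, takes a point from camera to world coordinates). Camera axes: x right, y up, looking along -z (the intrinsics and any distortion apply to the point x, -y, -z); pixel columns grow to the right and rows downward; lengths in mm; the calibration is good to about 2 mm. A picture is of the moment at which its call begins. There is no depth.
- job.close_job(): hands the job in; it is judged then, once.
The state is a dict: "t": time; "joint_pos": joint angles; "joint_vel": joint speeds; "joint_torque": joint torques, N m; "ee_pos": TCP position; "tool_rot": TCP orientation; "contact_force": force on the tool from outside, world axes, zero at the start; "moment": the same for the moment, N m; "finger_gap": opening from 0.0 (shut) to 1.0 (fully open); "finger_force": force on a finger pad.
Only numpy, scipy, OpenCV 4.12 (cv2) and the standard library are available. Lean on these libraries where they do the work, as an engineer would, in place of code of your own. Each camera call takes 0.05 s, during which the arm holds its last target. There are 200 camera calls.

TASK

Start the autosampler's run, using only the closed fingers to press and push: first press the raised half of the rocker on the grey switch box until it tips fully over, then push the open vial drawer fully home, then press the round key on the white hand controller all the way down and let it spring back. Do not press the other two keys, do not press the round key early, do not lift or shove the controller, and leave the things standing about where they are.

Things in the scene. Friction and masses are not known exactly. Their poses are not given: they have to be found in the camera images.
- case: autosampler, fixed low white case 340 (x) x 280 (y) x 115 mm (top at z = 115 mm); origin at the centre of its underside; its front, with the drawer, is its -x side, towards the robot
- drawer (a joint): vial drawer in the case's front, in m: 0 = home against its stop, positive = pulled out along the case's -x; starts 45 to 80 mm out. It slides stiffly (2.5 N) and stays where it is left; no handle
- drawer_front (a point): centre of the outer face of the drawer's grey front plate, which is 200 mm wide, 84 mm high (z = 26 to 110 mm) and 12 mm thick; this point is at z = 68 mm and moves with the drawer; its axes are those of the case; push along +x. Even fully home the plate stands 14 mm proud of the case
- switchbox: fixed grey mains switch box 130 (x) x 100 (y) x 45 mm with one white rocker in the middle of its top; origin at the centre of its underside. It stands left or right of the drawer
- rocker (a joint): rocker switch, in rad: 0 = off, 0.4 = on (stop). Its pivot lies above the box's origin at z = 55 mm, along the box's y; 60 mm long (along the box's x), 32 mm wide, a shallow V. Off: the half on the box's +x side is raised by 0.4 rad and the other half is level. Pressed fully, the +x half lies level with its top at z = 55 mm. About 3 to 5 N near its end tips it; it stays as left
- rocker_raised (a point): point on the top of the rocker's half that is raised at the start (+x half), 22 mm from the pivot: the place to press; moves with the rocker
- console: loose hand controller, white slab 100 (x) x 180 (y) x 32 mm, 0.9 kg, flat on the bench; origin at the centre of its underside. A black display on its +x half, three black keys in a row along y on its -x half. It stands left or right of the drawer, on the side where the switch box is not
- key_round (a joint): start key, round: 0 = up, 0.006 m = fully down; springs back; 1.5 N to start, 5 N fully down
- key_round_top (a point): centre of the round key's top: 26 mm across, at the console's +y end; top at z = 40 mm when up; next key's centre 55 mm away
- key_oblong (a joint): oblong key, not to be pressed: 0 = up, 0.006 m = down, same spring
- key_oblong_top (a point): centre of the oblong key's top (36 x 16 mm, long along the console's x), middle of the row
- key_square (a joint): square key, not to be pressed: 0 = up, 0.006 m = down, same spring
- key_square_top (a point): centre of the square key's top (26 mm), at the console's -y end
- amber_jar: amber glass jar with white cap, 60 mm across, 95 mm tall, standing on the left of the case's top; a bystander, loose; origin at the centre of its underside
- clear_jar: clear glass jar, 52 mm across, 85 mm tall, on the right of the case's top; a bystander, loose; origin at the centre of its underside
- beaker: small glass beaker, 66 mm across, 60 mm tall, on the bench between robot and drawer; a bystander, loose; origin at the centre of its underside
- vial: capped glass vial, 24 mm across, 45 mm tall, on the bench in front of the drawer, to the right; a bystander, loose; origin at the centre of its underside
- marker: marker pen lying on the bench in front of the drawer, to the left, 130 mm long (along its x), 13 mm thick; a bystander, loose; origin on its underside near the middle
- mouse: computer mouse 105 x 60 x 30 mm, left of the case; a bystander, loose; origin at the centre of its underside
- tip_box: pipette-tip box 120 x 85 x 50 mm, right of the case; a bystander, loose; origin at the centre of its underside
There are look-alikes about, which are no part of the job. Leave any blue or green look-alike of the switchbox alone.

How it is judged:
By the outcome, as a careful person would: the job done as asked, in the order asked, and still so for the second after the job is handed in, with the robot touching nothing.
It also fails if it takes over 51 s, if anything falls off the work surface, if the arm or the gripper's body presses on something with over 40 N, if the wrist force passes 120 N, or if a joint passes its speed limit or range.

## Working session

There is one attempt and no reset: what is moved stays moved. The work goes in short steps, Python scripts to look and compute and a tool call to move; the robot and the scene stay as the last step left them, time stands still between calls to the robot, and variables do not carry over. Pictures are saved under pics/ and viewed, at most 10 in all, crops included, and the job is handed in when it is done.

Besides the shell and the picture viewer there is one more tool, called after ">>>" as name(argument=value, ...) on one line, values as JSON. jog_arm: Moves the arm, as the interface text tells. Its arguments: {"type":"object","properties":{"rows":{"type":"array","items":{"type":"object","properties":{"gripper":{"type":"number"},"slide":{"type":"array","items":{"type":"number"}},"roll":{"type":"number"}}}}},"required":["rows"]}

```bash
mkdir -p pics; cat > h.py <<'E'
import numpy as np, cv2
from workcell import ctrl, capture, job
def save(c,n): cv2.imwrite(f'pics/{n}.png',c['color'][:,:,::-1])
def ray(c,u,v):
    xd,yd=(u-c['cx'])/c['fx'],(v-c['cy'])/c['fy']
    x,y=xd,yd
    for _ in range(20):
        s=1+c['k1']*(x*x+y*y); x,y=xd/s,yd/s
    T=np.array(c['cam_to_world']); return T[:3,3],T[:3,:3]@np.array([x,-y,-1.])
def onz(c,u,v,z):
    o,d=ray(c,u,v); return (o+d*(z-o[2])/d[2]).round(1)
E
python3 - <<'E'
from h import *
import pickle
C={n:capture(n) for n in('top','side')}
pickle.dump(C,open('c0.pkl','wb'))
for n in C: save(C[n],n+'0'); print(n,np.array(C[n]['cam_to_world']).round(2).tolist())
s=ctrl.get_state();print(ctrl.tcp_to_tips,s['t'],s['ee_pos'],s['tool_rot'],s['contact_force'])
E
```

```text
top [[-0.0, 0.98, -0.18, 304.46], [-1.0, -0.0, -0.0, 108.98], [-0.0, 0.18, 0.98, 1294.74], [0.0, 0.0, 0.0, 1.0]]
side [[0.78, 0.39, -0.49, -50.14], [-0.63, 0.51, -0.58, -607.99], [0.02, 0.76, 0.64, 857.58], [0.0, 0.0, 0.0, 1.0]]
8.0 0.1 [270.76779815 562.49615393 238.10217575] [-1.79876865e+02 -1.55486253e-02  1.54283730e+02] [-0.53349075 -0.25609286 -0.08693107]
```

View pics/top0.png

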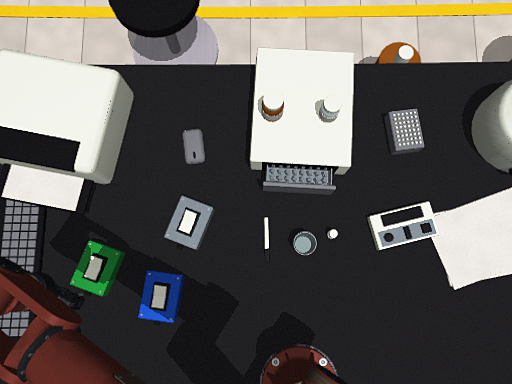

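View pics/side0.png

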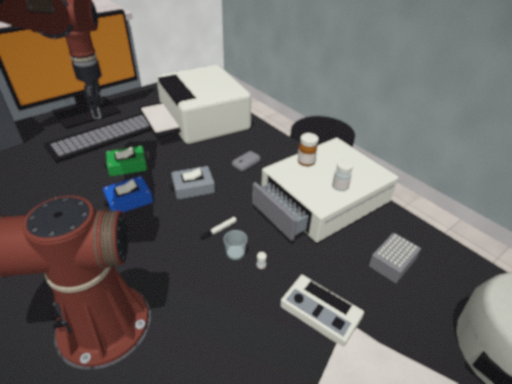

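The top view shows three switch boxes: grey (189,222), blue (161,296) and green (97,267). I choose the grey one. The console is at (403,226), with the round key probably its leftmost key at (390,238). The drawer plate runs (264,187)–(334,190), with the beaker at (304,243), the vial at (333,234) and the marker at (266,233). The side view agrees. Next comes one close crop and the measurements.

```bash
python3 - <<'E'
from h import *
import pickle
C=pickle.load(open('c0.pkl','rb'));c=C['top'];im=c['color']
print(c['fx'],c['k1'])
a=cv2.resize(im[190:255,155:225],None,fx=5,fy=5,interpolation=2)
b=cv2.resize(im[195:260,360:445],None,fx=5,fy=5,interpolation=2)
cv2.imwrite('pics/crop1.png',np.hstack([a,b])[:,:,::-1])
def rect(mask,z,name,roi):
    m=np.zeros(mask.shape,np.uint8);x0,y0,x1,y1=roi;m[y0:y1,x0:x1]=mask[y0:y1,x0:x1]
    cs,_=cv2.findContours(m,0,1);k=max(cs,key=cv2.contourArea)
    P=np.array([onz(c,u,v,z)[:2] for u,v in k[:,0,:]],np.float32)
    print(name,cv2.minAreaRect(P),np.round(cv2.boxPoints(cv2.minAreaRect(P))).tolist())
g=im.astype(int);v=g.max(2);
rect(v>90,45,'box',(155,190,225,255))
rect(v>225,60,'rocker',(155,190,225,255))
rect(v>100,32,'console',(362,198,438,252))
rect(v>190,115,'case',(240,40,365,172))
for u,w in((264,187),(334,190)): print('plate',onz(c,u,w,110))
for u,w in((390,238),(408,233),(428,230)): print('key',onz(c,u,w,40))
E
```

```text
442.15563283977076 0.04209583616096351
box ((447.98040771484375, 308.34942626953125), (98.57042694091797, 128.247802734375), 68.63389587402344) [[370.0, 286.0], [490.0, 239.0], [526.0, 331.0], [406.0, 378.0]]
rocker ((447.9725036621094, 308.4427795410156), (31.184167861938477, 57.27533721923828), 70.9940185546875) [[416.0, 303.0], [470.0, 284.0], [480.0, 314.0], [426.0, 333.0]]
console ((420.04998779296875, -315.9105224609375), (142.44015502929688, 191.76368713378906), 13.79948616027832) [[328.0, -240.0], [374.0, -426.0], [512.0, -392.0], [466.0, -206.0]]
case ((778.718994140625, -31.197036743164062), (324.10986328125, 371.3935241699219), 89.42703247070312) [[591.0, -191.0], [963.0, -195.0], [966.0, 129.0], [595.0, 133.0]]
plate [535.4  93.8 110. ]
plate [526.4 -96.6 110. ]
key [ 401.3 -261.3   40. ]
key [ 415.4 -312.4   40. ]
key [ 423.8 -368.7   40. ]
```

View pics/crop1.png

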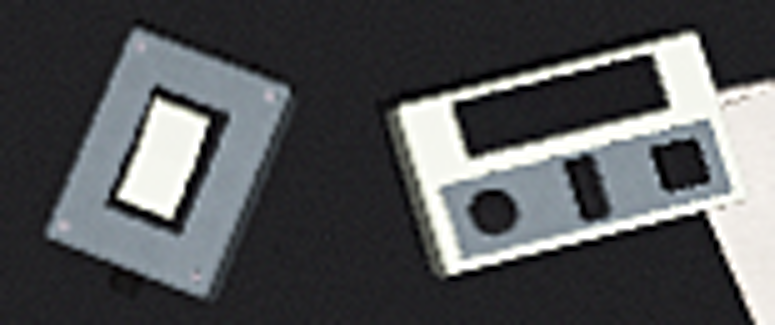

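The crop confirms the grey box with its white rocker. The console's round key is at the left, around full-image (388.6,237.4), with the display on the far side. Next I need to know which half of the rocker is raised, and to refine the plate and key positions.

```bash
python3 - <<'E'
from h import *
import pickle
C=pickle.load(open('c0.pkl','rb'));c=C['top'];im=c['color']
a=cv2.resize(C['side']['color'][160:205,160:225],None,fx=6,fy=6,interpolation=2)
b=cv2.resize(im[155:200,255:340],None,fx=4.7,fy=6,interpolation=2)
cv2.imwrite('pics/crop2.png',np.hstack([a,b[:270]])[:,:,::-1])
v=im.max(2)
for n,(x0,y0,x1,y1) in dict(round=(381,229,397,246),obl=(401,225,416,241),sq=(420,221,437,236)).items():
    m=(v[y0:y1,x0:x1]<70).astype(np.uint8)
    M=cv2.moments(m,True);u,w=M['m10']/M['m00']+x0,M['m01']/M['m00']+y0
    print(n,u,w,M['m00'],onz(c,u,w,40))
for u in (275,300,325): print(u,v[180:200,u].tolist())
E
```

```text
round 388.23809523809524 236.8095238095238 63.0 [ 404.7 -256.5   40. ]
obl 406.93150684931504 232.24657534246575 73.0 [ 417.5 -309.6   40. ]
sq 425.45977011494256 227.35632183908046 87.0 [ 431.3 -362.2   40. ]
275 [148, 74, 100, 147, 153, 139, 67, 60, 67, 65, 63, 51, 32, 36, 35, 36, 34, 34, 34, 35]
300 [102, 104, 122, 81, 137, 150, 157, 115, 59, 61, 64, 66, 58, 37, 33, 34, 32, 36, 36, 34]
325 [143, 130, 117, 131, 141, 107, 144, 154, 134, 51, 59, 63, 62, 65, 52, 35, 35, 37, 33, 35]
```

View pics/crop2.png

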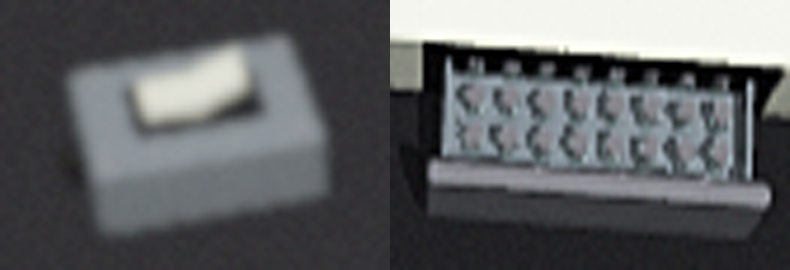

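In the side crop the right-hand (+x, away) end of the rocker is raised, so the box yaw is about -21° and the press point is about (468,300). The drawer plate's front top edge is near x≈535. I'll move above the rocker while closing the fingers, then check with the wrist camera.

>>> jog_arm(rows=[{"gripper": 1, "slide": [-0.029, -0.015, 0], "roll": 0}, {"gripper": 1, "slide": [-0.029, -0.015, 0], "roll": 0}, {"gripper": 1, "slide": [-0.029, -0.015, 0], "roll": 0}, {"gripper": 1, "slide": [-0.029, -0.015, 0], "roll": 0}, {"gripper": 1, "slide": [-0.029, -0.015, 0], "roll": 0}, {"gripper": 1, "slide": [-0.029, -0.015, 0], "roll": 0}, {"gripper": 1, "slide": [-0.029, -0.015, 0], "roll": 0}, {"gripper": 1, "slide": [-0.029, -0.015, 0], "roll": 0}, {"gripper": 1, "slide": [-0.029, -0.015, 0], "roll": -2}, {"gripper": 1, "slide": [-0.029, -0.015, 0], "roll": -2}, {"gripper": 1, "slide": [0, 0, 0.03], "roll": 0}, {"gripper": 1, "slide": [0, 0, 0.03], "roll": 0}, {"gripper": 1, "slide": [0, 0, 0], "roll": 0}, {"gripper": 1, "slide": [0, 0, 0], "roll": 0}, {"gripper": 1, "slide": [0, 0, 0], "roll": 0}])

```text
t: 1.6
ee_pos: [469.1, 303.6, 181.0]
tool_rot: [179.9, 0.1, 158.3]
contact_force: [0.0, 0.4, 0.2]
finger_gap: 0.002
finger_force: 0.0
```

```bash
python3 - <<'E'
from h import *
c=capture('wrist');save(c,'w1')
s=ctrl.get_state();print(s['ee_pos'],s['tool_rot'],s['contact_force'],s['finger_gap'])
T=np.array(c['cam_to_world']);print(T.round(2).tolist())
E
```

```text
[469.3796652  303.72399292 181.37879043] [1.79850470e+02 1.38517549e-01 1.58317495e+02] [-0.24365652  0.24171534  0.30893802] -0.0008820199902369414
[[0.37, -0.88, -0.31, 390.55], [0.93, 0.35, 0.12, 335.64], [0.0, -0.33, 0.94, 315.56], [0.0, 0.0, 0.0, 1.0]]
```

View pics/w1.png

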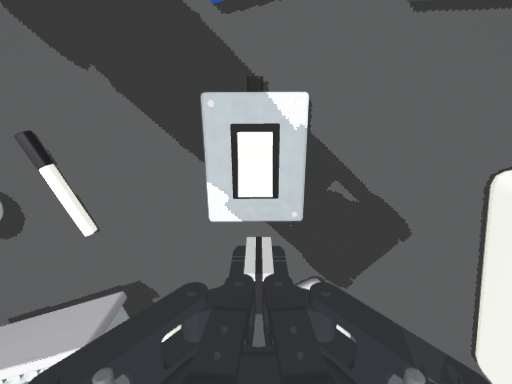

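The wrist view shows the grey box with top corners (202,93), (308,93), (304,221) and (209,221). The white rocker spans (238,132)–(273,197), and the closed fingers point at its near end.

```bash
python3 - <<'E'
from h import *
c=capture('wrist')
P=np.array([onz(c,u,v,45) for u,v in((202,93),(308,93),(304,221),(209,221))]);print(P,P.mean(0))
print([onz(c,255.5,v,z) for v,z in((132,55),(197,66.7))])
E
```

```text
[[372.  289.   45. ]
 [407.4 378.   45. ]
 [526.9 334.   45. ]
 [489.7 241.   45. ]] [449.  310.5  45. ]
[array([420.9, 321.5,  55. ]), array([475.5, 299.7,  66.7])]
```

>>> jog_arm(rows=[{"gripper": 1, "slide": [0, -0.002, 0.025], "roll": 0}, {"gripper": 1, "slide": [0, 0, 0.03], "roll": 0}, {"gripper": 1, "slide": [0, 0, 0.025], "roll": 0}, {"gripper": 1, "slide": [0, 0, 0.015], "roll": 0}, {"gripper": 1, "slide": [0, 0, 0.004], "roll": 0}, {"gripper": 1, "slide": [0, 0, 0.004], "roll": 0}, {"gripper": 1, "slide": [0, 0, 0.004], "roll": 0}, {"gripper": 1, "slide": [0, 0, 0.004], "roll": 0}, {"gripper": 1, "slide": [0, 0, 0.004], "roll": 0}, {"gripper": 1, "slide": [0, 0, 0.002], "roll": 0}, {"gripper": 1, "slide": [0, 0, 0], "roll": 0}])

```text
t: 2.8
ee_pos: [468.7, 301.6, 63.1]
tool_rot: [179.9, 0.1, 158.3]
contact_force: [2.5, 0.4, 3.5]
finger_gap: 0.001
finger_force: 1.8
```

>>> jog_arm(rows=[{"gripper": 1, "slide": [0, 0, 0.001], "roll": 0}, {"gripper": 1, "slide": [0, 0, 0.001], "roll": 0}, {"gripper": 1, "slide": [0, 0, 0], "roll": 0}, {"gripper": 1, "slide": [0, 0, 0], "roll": 0}])

```text
t: 3.2
ee_pos: [468.8, 301.6, 63.0]
tool_rot: [179.9, 0.1, 158.3]
contact_force: [-1.8, -2.5, 13.5]
finger_gap: -0.003
finger_force: 6.8
```

The force jumped to 13.5 N with the tip fixed at z=55, so the rocker is fully on. I'll lift, turn, and go in front of the drawer.

>>> jog_arm(rows=[{"gripper": 1, "slide": [0, 0, -0.015], "roll": 0}, {"gripper": 1, "slide": [0, 0, -0.03], "roll": -5}, {"gripper": 1, "slide": [0, 0, -0.035], "roll": -7}, {"gripper": 1, "slide": [0, 0, -0.03], "roll": -7}, {"gripper": 1, "slide": [-0.004, -0.03, 0], "roll": 0}, {"gripper": 1, "slide": [-0.004, -0.03, 0], "roll": 0}, {"gripper": 1, "slide": [-0.004, -0.03, 0], "roll": 0}, {"gripper": 1, "slide": [-0.004, -0.03, 0], "roll": 0}, {"gripper": 1, "slide": [-0.004, -0.03, 0], "roll": 0}, {"gripper": 1, "slide": [-0.003, -0.03, 0], "roll": 0}, {"gripper": 1, "slide": [-0.003, -0.03, 0], "roll": 0}, {"gripper": 1, "slide": [-0.003, -0.03, 0], "roll": 0}, {"gripper": 1, "slide": [-0.003, -0.03, 0], "roll": 0}, {"gripper": 1, "slide": [-0.003, -0.03, 0], "roll": 0}, {"gripper": 1, "slide": [0, 0, 0], "roll": 0}, {"gripper": 1, "slide": [0, 0, 0], "roll": 0}])

```text
t: 4.8
ee_pos: [487.1, -0.2, 169.6]
tool_rot: [179.9, -0.1, 177.2]
contact_force: [0.5, 0.5, 0.0]
finger_gap: -0.003
finger_force: 0.0
```

```bash
python3 - <<'E'
from h import *
c=capture('wrist');save(c,'w2');d=capture('side')
a=cv2.resize(d['color'][160:205,160:225],None,fx=4,fy=4,interpolation=2)
im=c['color'].copy();im[:180,:260]=a
cv2.imwrite('pics/w2b.png',im[:,:,::-1]);print(ctrl.get_state()['ee_pos'])
E
```

```text
[487.45657912   0.63184545 169.79212588]
```

View pics/w2b.png

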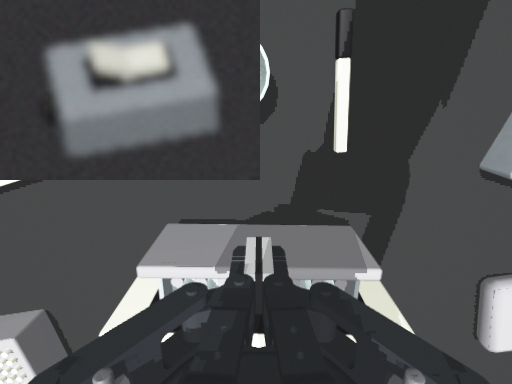

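Inset: the rocker has tipped over. The wrist view shows the plate's top front edge at row ~268, from x=140 to 378, with the fingers central and the beaker and marker behind, clear. I'll descend and push.

>>> jog_arm(rows=[{"gripper": 1, "slide": [0, 0, 0.03], "roll": 0}, {"gripper": 1, "slide": [0, 0, 0.03], "roll": 0}, {"gripper": 1, "slide": [0, 0, 0.03], "roll": 0}, {"gripper": 1, "slide": [0, 0, 0.01], "roll": 0}, {"gripper": 1, "slide": [-0.01, 0, 0], "roll": 0}, {"gripper": 1, "slide": [-0.01, 0, 0], "roll": 0}, {"gripper": 1, "slide": [-0.005, 0, 0], "roll": 0}, {"gripper": 1, "slide": [-0.005, 0, 0], "roll": 0}, {"gripper": 1, "slide": [-0.005, 0, 0], "roll": 0}, {"gripper": 1, "slide": [-0.005, 0, 0], "roll": 0}, {"gripper": 1, "slide": [-0.005, 0, 0], "roll": 0}, {"gripper": 1, "slide": [-0.005, 0, 0], "roll": 0}, {"gripper": 1, "slide": [-0.005, 0, 0], "roll": 0}, {"gripper": 1, "slide": [-0.005, 0, 0], "roll": 0}])

```text
t: 6.3
ee_pos: [548.4, -3.3, 70.1]
tool_rot: [-180.0, -0.0, 177.3]
contact_force: [-2.8, -0.1, 0.6]
finger_gap: -0.001
finger_force: 0.0
```

>>> jog_arm(rows=[{"gripper": 1, "slide": [-0.005, 0, 0], "roll": 0}, {"gripper": 1, "slide": [-0.005, 0, 0], "roll": 0}, {"gripper": 1, "slide": [-0.004, 0, 0], "roll": 0}, {"gripper": 1, "slide": [-0.002, 0, 0], "roll": 0}, {"gripper": 1, "slide": [-0.002, 0, 0], "roll": 0}, {"gripper": 1, "slide": [-0.002, 0, 0], "roll": 0}, {"gripper": 1, "slide": [-0.002, 0, 0], "roll": 0}])

```text
t: 7.0
ee_pos: [570.2, -4.2, 70.2]
tool_rot: [-180.0, -0.0, 177.3]
contact_force: [-2.4, -1.5, 1.1]
finger_gap: 0.002
finger_force: 0.0
```

>>> jog_arm(rows=[{"gripper": 1, "slide": [-0.002, 0, 0], "roll": 0}, {"gripper": 1, "slide": [-0.002, 0, 0], "roll": 0}, {"gripper": 1, "slide": [-0.002, 0, 0], "roll": 0}, {"gripper": 1, "slide": [-0.002, 0, 0], "roll": 0}, {"gripper": 1, "slide": [0, 0, 0], "roll": 0}])

```text
t: 7.5
ee_pos: [570.2, -3.7, 67.1]
tool_rot: [179.9, -1.1, 177.2]
contact_force: [-14.8, -0.3, 2.5]
finger_gap: 0.001
finger_force: 0.0
```

The force rose to 15 N with no further travel, so this is likely the stop. I'll back off, rise, go towards the console and verify.

>>> jog_arm(rows=[{"gripper": 1, "slide": [0.01, 0, 0], "roll": 0}, {"gripper": 1, "slide": [0.02, 0, 0], "roll": 0}, {"gripper": 1, "slide": [0.02, 0, 0], "roll": 0}, {"gripper": 1, "slide": [0.015, 0, -0.03], "roll": 0}, {"gripper": 1, "slide": [0.01, 0, -0.03], "roll": 0}, {"gripper": 1, "slide": [0, 0, -0.03], "roll": 0}, {"gripper": 1, "slide": [0.01, -0.03, 0], "roll": 0}, {"gripper": 1, "slide": [0.01, -0.03, 0], "roll": 0}, {"gripper": 1, "slide": [0.01, -0.03, 0], "roll": 0}, {"gripper": 1, "slide": [0.01, -0.03, 0], "roll": 0}, {"gripper": 1, "slide": [0.01, -0.03, 0], "roll": 0}, {"gripper": 1, "slide": [0.01, -0.03, 0], "roll": 0}, {"gripper": 1, "slide": [0.01, -0.03, 0], "roll": 0}, {"gripper": 1, "slide": [0.01, -0.03, 0], "roll": 0}, {"gripper": 1, "slide": [0, 0, 0], "roll": 0}, {"gripper": 1, "slide": [0, 0, 0], "roll": 0}])

```text
t: 9.1
ee_pos: [412.9, -237.9, 161.3]
tool_rot: [-179.9, 0.2, 177.2]
contact_force: [-0.1, 0.3, 0.4]
finger_gap: -0.002
finger_force: 0.0
```

```bash
python3 - <<'E'
from h import *
c=capture('wrist');d=capture('top');save(c,'w3')
import pickle;pickle.dump((c,d),open('c3.pkl','wb'))
a=cv2.resize(d['color'][150:200,250:345],None,fx=2.7,fy=2.7,interpolation=2)
im=np.vstack([c['color'],np.zeros((a.shape[0],512,3),np.uint8)]);im[384:,:a.shape[1]]=a
cv2.imwrite('pics/w3b.png',im[:,:,::-1]);print(ctrl.get_state()['ee_pos'],ctrl.get_state()['tool_rot'])
E
```

```text
[ 412.74474857 -236.59109704  160.7345866 ] [-1.79979079e+02  9.47195022e-02  1.77318769e+02]
```

View pics/w3b.png

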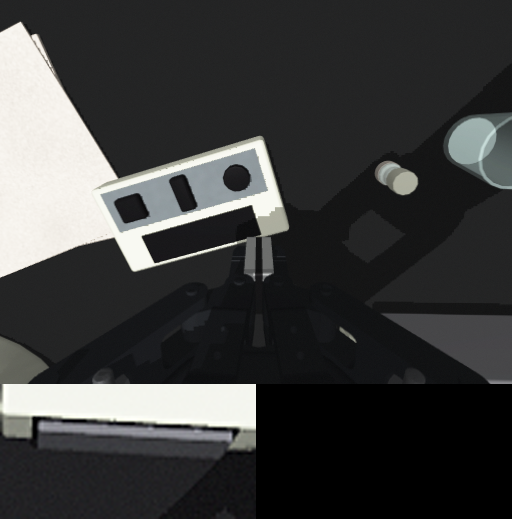

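The drawer plate now sits against the case (strip at the bottom), home apart from the designed proud amount. In the wrist view the round key is at (237,178), the oblong at (182,193) and the square at (131,208). Next I locate the round key from this view.

```bash
python3 - <<'E'
from h import *
import pickle
c,d=pickle.load(open('c3.pkl','rb'));v=c['color'].max(2)
for x0,y0,x1,y1 in((217,160,256,196),(165,170,200,215)):
    m=(v[y0:y1,x0:x1]<70).astype(np.uint8);n,l,st,ce=cv2.connectedComponentsWithStats(m);i=1+st[1:,4].argmax()
    print(st[i],ce[i]+[x0,y0],onz(c,*(ce[i]+[x0,y0]),40))
# plate in top view, after
w=d['color'].max(2)
for u in(275,290,305,320):print(w[160:180,u].tolist())
print(onz(d,300,168,110))
E
```

```text
[  6   4  27  27 568] [236.26760563 177.39964789] [ 402.2 -257.7   40. ]
[  4   5  28  37 609] [182.7816092  192.54351396] [ 414.8 -310.2   40. ]
[247, 250, 219, 6, 94, 148, 154, 128, 57, 62, 66, 64, 67, 64, 43, 35, 32, 36, 34, 35]
[247, 249, 244, 153, 15, 102, 148, 151, 120, 50, 61, 64, 62, 59, 61, 50, 29, 37, 37, 37]
[246, 246, 249, 244, 133, 74, 165, 145, 151, 121, 46, 64, 65, 62, 64, 61, 46, 34, 36, 32]
[246, 245, 247, 252, 236, 62, 52, 145, 151, 153, 116, 54, 67, 63, 67, 61, 62, 44, 33, 37]
[588.2  -5.5 110. ]
```

The two views agree: the key is at (403,-257) with spacing 54 mm, and the plate front at x≈585 is consistent with home. I'll go above the key and then press.

>>> jog_arm(rows=[{"gripper": 1, "slide": [0.004, -0.01, 0.02], "roll": 0}, {"gripper": 1, "slide": [0.005, -0.01, 0.02], "roll": 0}, {"gripper": 1, "slide": [0, 0, 0.03], "roll": 0}, {"gripper": 1, "slide": [0, 0, 0.02], "roll": 0}, {"gripper": 1, "slide": [0, 0, 0.01], "roll": 0}, {"gripper": 1, "slide": [0, 0, 0], "roll": 0}, {"gripper": 1, "slide": [0, 0, 0], "roll": 0}])

```text
t: 9.9
ee_pos: [402.9, -256.5, 61.0]
tool_rot: [-180.0, 0.1, 177.3]
contact_force: [0.0, -0.5, -0.2]
finger_gap: 0.002
finger_force: 0.0
```

Down 19 mm, in small steps.

>>> jog_arm(rows=[{"gripper": 1, "slide": [0, 0, 0.006], "roll": 0}, {"gripper": 1, "slide": [0, 0, 0.004], "roll": 0}, {"gripper": 1, "slide": [0, 0, 0.002], "roll": 0}, {"gripper": 1, "slide": [0, 0, 0.002], "roll": 0}, {"gripper": 1, "slide": [0, 0, 0.002], "roll": 0}, {"gripper": 1, "slide": [0, 0, 0.002], "roll": 0}, {"gripper": 1, "slide": [0, 0, 0.001], "roll": 0}, {"gripper": 1, "slide": [0, 0, 0], "roll": 0}])

```text
t: 10.7
ee_pos: [402.2, -256.6, 42.0]
tool_rot: [180.0, -0.0, 177.3]
contact_force: [-2.0, 2.1, 7.5]
finger_gap: -0.001
finger_force: 3.8
```

>>> jog_arm(rows=[{"gripper": 1, "slide": [0, 0, 0.001], "roll": 0}, {"gripper": 1, "slide": [0, 0, 0], "roll": 0}, {"gripper": 1, "slide": [0, 0, 0], "roll": 0}])

```text
t: 11.0
ee_pos: [402.2, -256.7, 41.9]
tool_rot: [180.0, -0.0, 177.3]
contact_force: [-4.1, 3.4, 14.0]
finger_gap: -0.001
finger_force: 7.0
```

The force is 14 N with no further travel, so the key is fully down. I'll release straight up.

>>> jog_arm(rows=[{"gripper": 1, "slide": [0, 0, -0.003], "roll": 0}, {"gripper": 1, "slide": [0, 0, -0.005], "roll": 0}, {"gripper": 1, "slide": [0, 0, -0.02], "roll": 0}, {"gripper": 1, "slide": [0, 0, -0.03], "roll": 0}, {"gripper": 1, "slide": [0, 0, -0.03], "roll": 0}, {"gripper": 1, "slide": [0, 0, -0.03], "roll": 0}, {"gripper": 1, "slide": [0, 0, 0], "roll": 0}, {"gripper": 1, "slide": [0, 0, 0], "roll": 0}])

```text
t: 11.8
ee_pos: [402.4, -256.9, 158.8]
tool_rot: [-179.9, 0.1, 177.3]
contact_force: [0.3, 0.3, -0.8]
finger_gap: -0.0
finger_force: 0.0
```

```bash
python3 - <<'E'
from h import *
d=capture('side');save(d,'s4');print(ctrl.get_state()['ee_pos'],ctrl.get_state()['contact_force'])
E
```

```text
[ 401.52743545 -256.13118275  157.4651187 ] [-0.80854597  0.67108279 -0.24055757]
```

View pics/s4.png

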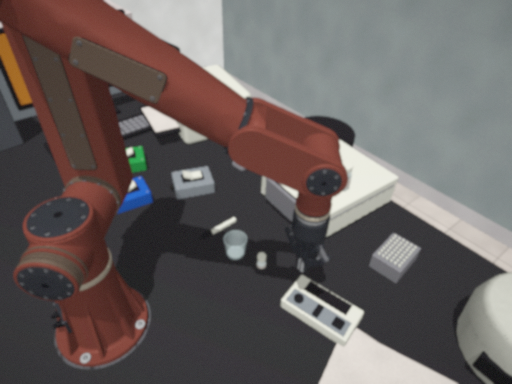

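The side view shows the console unmoved (320,310), its round key at (298,297), the rocker tipped (192,176) and the bystanders in place, with the arm clear.

```bash
python3 -c "
from workcell import job
print(job.close_job())"
```

```text
the job is handed in; nothing more can be done
None
```

I tipped the rocker fully over, pushed the drawer home against its stop, then pressed the round key to its stop and released it; the job was handed in at about 12 s with the arm clear and the console and the visible bystanders in place, but no verdict came back.

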